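# Fill the rinse basket and hold it level over the basin

### The arm

A 6-joint arm with a two-finger parallel gripper is mounted at the origin on a cart in front of the work surface, level with it; the furniture and walls round the work are solid. World frame = base frame: x ahead of the robot, y to its left, z up, the work surface at z = 0. Lengths are in m, angles in rad, forces in N, time in s.
With the tool pointing down it reaches from about 0.275 to 1 m from the base axis. Payload 8.4 kg.
Tool frame: the origin (TCP) lies on the centre line of the jaws, within the pads' length; the fingertips stand 17 mm ahead of it and the grasp point (between the pads) lies 2 mm behind it (bot.tcp_to_tips is the y of the fingertips in the tool frame, in m); y points along the fingers, z is the direction in which the jaws open and shut, and the axes are right-handed (so a half turn about y gives the same grasp; the last joint's range is limited). The gripper opens to 85 mm and grips with 20 to 120 N. Pads are 22 mm wide; open, the fingers measure 114 mm over their backs; the gripper's body (76 mm by 85 mm) begins 54 mm behind the grasp point. The pads swing forward as they close: fully open they stand 13 mm farther back than shut.
Start: joints at [1.156, 0.353, 1.633, -0, 1.155, -0.002], TCP at [0.251, 0.573, 0.248] pointing down, gripper open.
Joint ranges: [-2.63, 2.63], [-0.92, 2.1], [0.06, 2.66], [-1.3, 4.44], [0, 2.69], [-3.02, 3.02]. Speed limits (rad/s): [2.22, 2.22, 2.79, 3.14, 3.14, 3.14].

### API

Orientations are given as a unit quaternion [x, y, z, w].
In Python, from workcell import bot, hand, kinematics, get_obs, vision, hand_in gives the robot as it stands. The module is installed in compiled form; this text tells all that it offers. Calls block until the motion is done:
- bot.reach(position, orientation): joint-space move of the TCP to a pose.
- bot.servo_line(position, ori=None, velocity=0.15): straight line of the TCP; ori=None keeps the orientation; velocity is the mean speed in m/s.
- bot.goto_joints(angles): joint-space move.
- hand.move_gripper(opening, strength=None): finger opening in m; strength is the grip in N (None keeps the last); returns when the fingers have stopped.
- bot.dwell(seconds).
- kinematics.solve_ik(position, orientation): joint angles nearest the present ones, or None.
- get_obs(): the state.
- vision.read_camera(name): name is "side" or "top"; returns a dict with "frame" (420x560x3 uint8, red, green, blue), "intrinsics" (3x3 intrinsics, pixels), "view" (4x4, takes a point from world to camera coordinates). Camera axes: x right, y down, z forward; pixel columns grow to the right and rows downward; lengths in m; the calibration is good to about 2 mm. A picture is of the moment at which its call begins. There is no depth.
A pose or a line that the arm cannot do raises bot.IKError and nothing moves.
- hand_in(): hands the job in, once; it reports no verdict.
The state is a dict: "time_s": time; "joint_pos": joint angles; "joint_vel": joint speeds; "joint_efforts": joint torques, N m; "position": TCP position; "orientation": TCP orientation; "wrist_force": force on the tool from outside, world axes, zero at the start; "ft_torque": the same for the moment, N m; "gripper_width": finger opening in m.
Only numpy, scipy, OpenCV 4.12 (cv2) and the standard library are available. Lean on these libraries where they do the work, as an engineer would, in place of code of your own. Each camera call takes 0.05 s, during which the arm holds its last target.

### The job

Tip the four vacuum fittings out of the steel parts pan into the wire rinse basket where it stands, then set the empty pan back on the bench, upright and clear of basket and basin. Swing the basket's folded handle upright, then lift the basket by its black grip, without tipping it, and carry it over the white catch basin. Finish holding it there for me to spray: still in the gripper, centred over the basin, steady and level, its floor 5 to 15 cm above the rim, and the wash bottle, vial and tape roll left where they were.

Things in the scene. Friction and masses are not known exactly. Their poses are not given: they have to be found in the camera images.
- parts_pan: Loose steel pan, 162 (x) x 60 (y) x 34 mm, 0.17 kg. Origin: centre of underside, z up. Long side walls 60 mm apart outside, full height x -20 to +78 mm: grip across them. Back wall at x +78. Open -x end: floor (2 mm, slippery) ramps up 13 degrees from x -62 to the pouring lip at x -84, z 6 mm. Parts run out with the lip end tipped 35 to 45 degrees down.
- flange: Loose light-grey metal blank flange, a stepped disc 40 mm wide, 10 mm high, 0.06 kg; starts in the pan. Origin at the centre of its underside, z its axis.
- ring_large: Loose centring ring with black o-ring, 39 mm wide, 9 mm high, 0.02 kg; starts in the pan. Origin at the centre of its underside, z its axis.
- ring_small: Loose centring ring with black o-ring, 30 mm wide, 9 mm high, 0.02 kg; starts in the pan. Origin at the centre of its underside, z its axis.
- coupling: Loose nickel quick coupling, a round fitting 48 mm long (x), 18 mm diameter, 0.05 kg; starts lying in the pan. Origin at the middle of its length, on its underside as built (9 mm off its axis).
- basket: Loose open rectangular basket of steel wire mesh, 130 mm (x) by 116 mm (y), 62 mm high, about 0.55 kg with its handle, standing on the bench. Origin at the centre of its underside, z up; floor 5 mm thick. Its folding handle (bail) leans over the +x rim at the start and leaves the mouth open.
- bail (a joint): Hinge of the basket's folding wire handle (rad): 0 = folded, leaning 0.95 rad from upright towards the basket's +x side; 0.95 = upright over the basket's middle, against its stop. It has friction (0.05 N m) and stays where it is left. Starts between 0 and 0.15. The loaded basket hangs from the grip and finds its own level.
- bail_grip (a point): Centre of the black grip sleeve, which turns freely on the handle's wire: 13 mm diameter, 52 mm long, its length along the basket's y. It lies 82 mm from the hinge axis; folded it is 67 mm to the +x side of the basket's centre and 102 mm above the basket's underside, upright it is above the centre and 136 mm above the underside.
- bail_pivot (a point): Middle of the handle's hinge axis (which runs along the basket's y): on the basket's centre line, 54 mm above its underside.
- basin: White plastic catch basin fixed to the bench, 190 mm (x) by 206 mm (y) outside, rim 41 mm high, floor 4 mm thick. Origin at the centre of its underside; left or right of the basket, the pan being on the other side.
- wash_bottle: Bystander: clear squeeze bottle with a blue cap and a bent white spout, 60 mm diameter, 178 mm high. Origin at the centre of its underside.
- vial: Bystander: small sample vial with a black cap, 28 mm wide, 66 mm high. Origin at the centre of its underside.
- tape: Bystander: yellow roll of tape lying flat, 64 mm wide, 18 mm high. Origin at the centre of its underside.

How it is judged:
On the way, in this order (a step that is already met when the one before it is completed fails the run):
1. the pan is tipped over the basket (angle between parts_pan's own z axis and vertical above 0.3 rad and horizontal distance between parts_pan and basket below 0.16 m and height (world z) of parts_pan above 0.06 m and height (world z) of basket below 0.015 m), for 0.05 s.
2. all four fittings are in the basket, which still stands on the bench (x of flange in the frame of basket between -0.066 and 0.066 m and y of flange in the frame of basket between -0.059 and 0.059 m and z of flange in the frame of basket between -0.005 and 0.058 m and x of ring_large in the frame of basket between -0.066 and 0.066 m and y of ring_large in the frame of basket between -0.059 and 0.059 m and z of ring_large in the frame of basket between -0.005 and 0.058 m and x of ring_small in the frame of basket between -0.066 and 0.066 m and y of ring_small in the frame of basket between -0.059 and 0.059 m and z of ring_small in the frame of basket between -0.005 and 0.058 m and x of coupling in the frame of basket between -0.066 and 0.066 m and y of coupling in the frame of basket between -0.059 and 0.059 m and z of coupling in the frame of basket between -0.005 and 0.058 m and height (world z) of basket below 0.015 m), for 0.2 s.
3. the empty pan stands on the bench again, let go (height (world z) of parts_pan below 0.006 m and angle between parts_pan's own z axis and vertical below 0.1 rad and contact force between the fingers and parts_pan below 0.1 N), for 0.1 s.
4. the basket's handle is swung up, with the basket still on the bench (value of joint bail above 0.75 rad and height (world z) of basket below 0.015 m), for 0.05 s.
At the end, for the whole second after the job is handed in: Held by the grip of its upright handle (over 0.7 rad), all four fittings in the basket; its underside 85 to 200 mm above the bench, centre within 35 mm of the basin's, tilt under 8 degrees, at rest, touching neither basin nor pan; pan upright, at rest on the bench, off the basin (x of flange in the frame of basket between -0.066 and 0.066 m and y of flange in the frame of basket between -0.059 and 0.059 m and z of flange in the frame of basket between -0.005 and 0.058 m and x of ring_large in the frame of basket between -0.066 and 0.066 m and y of ring_large in the frame of basket between -0.059 and 0.059 m and z of ring_large in the frame of basket between -0.005 and 0.058 m and x of ring_small in the frame of basket between -0.066 and 0.066 m and y of ring_small in the frame of basket between -0.059 and 0.059 m and z of ring_small in the frame of basket between -0.005 and 0.058 m and x of coupling in the frame of basket between -0.066 and 0.066 m and y of coupling in the frame of basket between -0.059 and 0.059 m and z of coupling in the frame of basket between -0.005 and 0.058 m and height (world z) of basket between 0.085 and 0.2 m and horizontal distance between basket and basin below 0.035 m and angle between basket's own z axis and vertical below 0.14 rad and linear speed of basket below 0.03 m/s and angular speed of basket below 0.2 rad/s and contact force between the fingers and basket above 1 N and distance between the grasp point and bail_grip below 0.04 m and contact force between each of basket, parts_pan and basin below 0.1 N and contact force between basket and parts_pan below 0.1 N and height (world z) of parts_pan below 0.006 m and angle between parts_pan's own z axis and vertical below 0.1 rad and linear speed of parts_pan below 0.02 m/s and value of joint bail above 0.7 rad); the arm keeps its last pose, push and grip.
It fails at once if the wash bottle is moved by more than 25 mm (distance of wash_bottle from where it was at the start of the episode above 0.025 m).
It fails at once if the vial is moved by more than 25 mm (distance of vial from where it was at the start of the episode above 0.025 m).
It fails at once if the tape roll is moved by more than 25 mm (distance of tape from where it was at the start of the episode above 0.025 m).
It fails at once if the basket tips by more than 20 degrees (angle between basket's own z axis and vertical above 0.35 rad).
It also fails if it takes over 66 s, if anything falls off the work surface, if the arm or the gripper's body presses on something with over 40 N, if the wrist force passes 120 N, or if a joint passes its speed limit or range.

## Working session

There is one attempt and no reset: what is moved stays moved. The work goes in short steps, each a Python script; the robot and the scene stay as the last script left them, time stands still between calls to the robot, and variables do not carry over. Pictures are saved under pics/ and viewed, and the job is handed in when it is done.

```bash
mkdir -p pics; python3 - <<'E'
from workcell import *
import cv2
o=get_obs();print(o)
for n in("side","top"):
    c=vision.read_camera(n);cv2.imwrite(f"pics/{n}0.png",c["frame"][:,:,::-1]);print(n,c["intrinsics"].tolist(),c["view"].round(4).tolist())
    import numpy as np;V=c["view"];print(-V[:3,:3].T@V[:3,3])
E
```

```text
{'time_s': 0.0, 'joint_pos': array([ 1.15558447e+00,  3.53653342e-01,  1.63416845e+00,  3.68466136e-06,
        1.15520835e+00, -2.39087398e-03]), 'joint_vel': array([ 1.47032708e-03, -1.46987963e-03, -1.04441453e-03, -3.20708021e-04,
        8.50578534e-04, -8.16365234e-06]), 'joint_efforts': array([-3.61460887e-03, -6.05242753e+01, -3.42061973e+01, -3.23421191e-04,
        9.34102776e-03, -9.40749942e-05]), 'position': array([0.25054882, 0.57206316, 0.24754374]), 'orientation': array([ 0.6925936 , -0.14502705,  0.14481402, -0.69159971]), 'wrist_force': array([ 0.01937573, -0.05579258, -0.30320404]), 'ft_torque': array([ 0.00989277, -0.03013022,  0.02007069]), 'gripper_width': 0.08528947567796544}
side [[427.9699353018137, 0.0, 279.7664933574294], [0.0, 427.9699353018137, 209.45920367346207], [0.0, 0.0, 1.0]] [[0.9977, -0.0644, 0.0217, -0.6301], [-0.0227, -0.6177, -0.7861, 0.1073], [0.064, 0.7838, -0.6177, 0.9527], [0.0, 0.0, 0.0, 1.0]]
[ 0.57002721 -0.72101397  0.68651586]
top [[428.4223166917079, 0.0, 287.61136779496906], [0.0, 428.4223166917079, 208.18488004314617], [0.0, 0.0, 1.0]] [[0.0194, -0.9998, 0.0027, 0.0279], [-0.9855, -0.0196, -0.1685, 0.6078], [0.1685, 0.0006, -0.9857, 1.1183], [0.0, 0.0, 0.0, 1.0]]
[0.40994401 0.0390791  1.2046636 ]
```

View pics/side0.png

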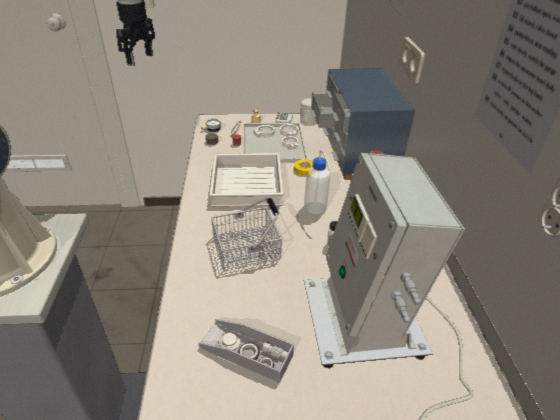

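View pics/top0.png

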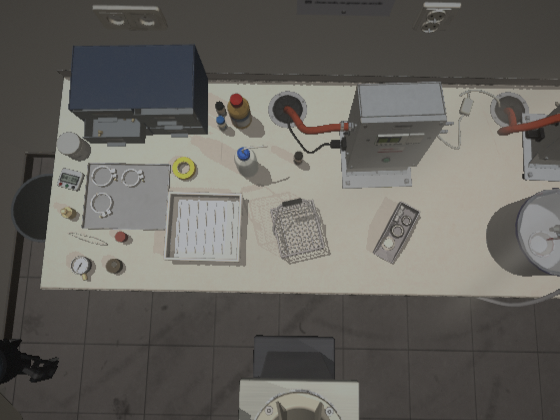

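Side view: the pan is at about (245,350), the basket at (247,235), the basin at (247,180), the bottle at (317,185), the vial beside it at about (333,235) and the tape at (304,167). In the top view the pan is at (398,232), the basket at (300,230) with its grip at (292,203), and the basin at (205,228). I'll enlarge next.

```bash
python3 - <<'E'
import cv2
s=cv2.imread("pics/side0.png");t=cv2.imread("pics/top0.png")
def c(im,x,y,w,h,k,n):
    cv2.imwrite(f"pics/{n}.png",cv2.resize(im[y:y+h,x:x+w],None,fx=k,fy=k,interpolation=cv2.INTER_CUBIC))
c(s,180,300,130,100,6,"s_pan");c(s,190,180,160,100,5,"s_bask")
c(t,360,190,80,80,7,"t_pan");c(t,240,180,100,100,6,"t_bask")
E
```

```text
(no output)
```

View pics/s_pan.png

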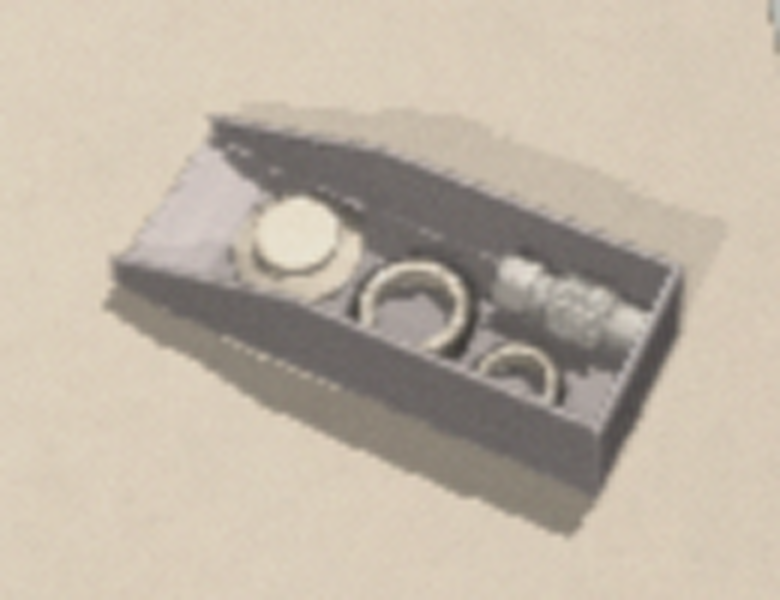

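View pics/t_pan.png

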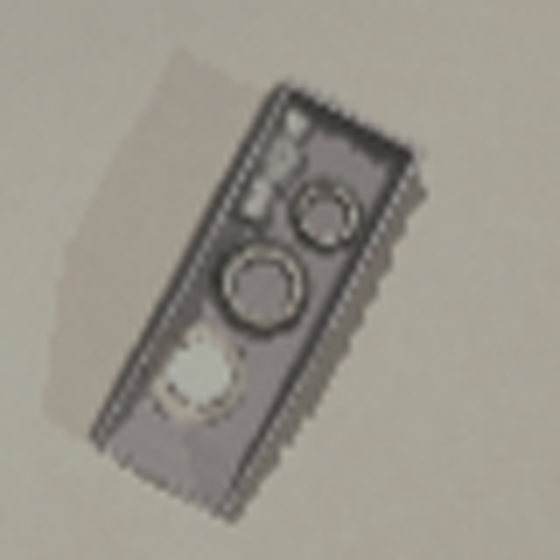

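View pics/s_bask.png

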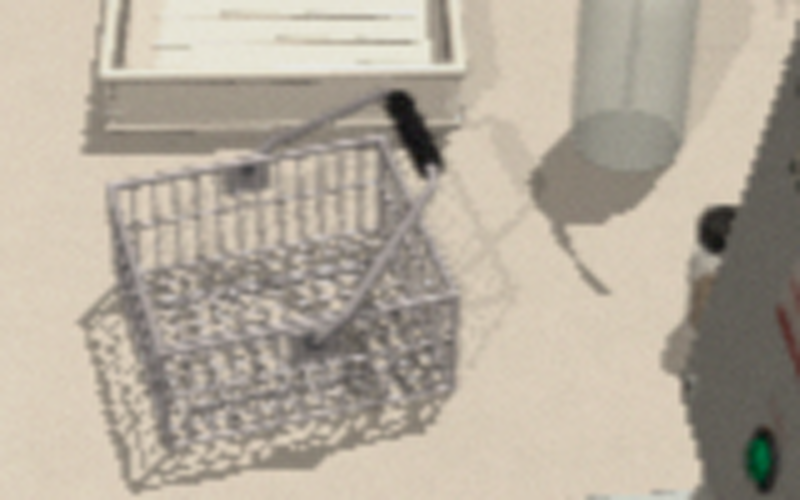

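View pics/t_bask.png

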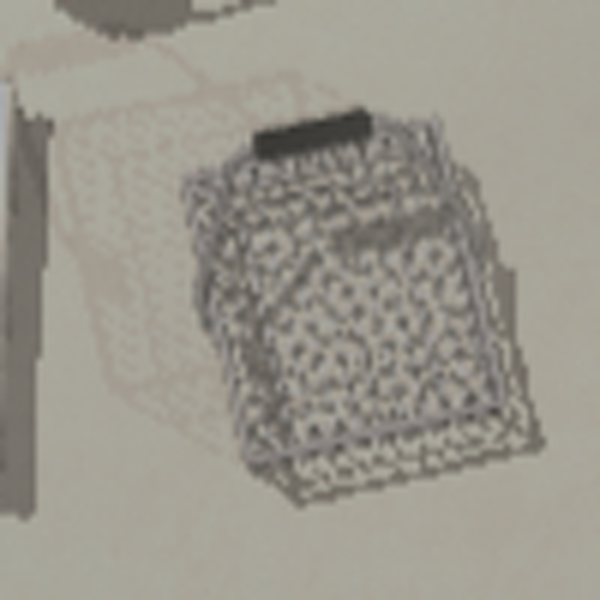

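```bash
cat > h.py <<'E'
from workcell import *
import numpy as np, cv2
from scipy.spatial.transform import Rotation as R
def cams():
    return {n:vision.read_camera(n) for n in("side","top")}
def P(c): return c["intrinsics"]@c["view"][:3]
def tri(C,s,t):
    s=np.array(s,float).T;t=np.array(t,float).T
    X=cv2.triangulatePoints(P(C["side"]),P(C["top"]),s.reshape(2,-1),t.reshape(2,-1));return (X[:3]/X[3]).T
def proj(c,X):
    x=P(c)@np.append(X,1);return x[:2]/x[2]
def atz(c,uv,z):
    V=c["view"];o=-V[:3,:3].T@V[:3,3];d=V[:3,:3].T@np.linalg.solve(c["intrinsics"],[uv[0],uv[1],1]);return o+d*(z-o[2])/d[2]
E
cat > m1.py <<'E'
from h import *
C=cams()
S=[(280,372),(293.3,343.7),(199.2,343.7),(215.3,320),(222,250),(281.4,239),(212.4,217.4),(266,208),(269.4,200.6),(276,212.6)]
T=[(419,212.1),(400.4,202.6),(393.6,264),(373.9,252.4),(323.3,248),(312.5,200.8),(281.7,255.8),(271.3,210),(282.8,204),(301.7,200.3)]
X=tri(C,S,T)
for n,s,t,x in zip("panB- panB+ panL- panL+ b-- b+- b-+ b++ g+ g-".split(),S,T,X):
    print(n,x.round(4),"err",(proj(C["side"],x)-s).round(1),(proj(C["top"],x)-t).round(1))
for n,x,y,w,h,k in (("side",195,145,150,110,5),("top",150,140,170,130,4.5)):
    im=C[n]["frame"][:,:,::-1];cv2.imwrite(f"pics/{n}_basin.png",cv2.resize(im[y:y+h,x:x+w],None,fx=k,fy=k,interpolation=cv2.INTER_CUBIC))
E
python3 m1.py
```

```text
panB- [ 0.6089 -0.3263  0.0274] err [-0.8  0.2] [-0.  -0.5]
panB+ [ 0.6351 -0.2744  0.0299] err [-1.2  0.3] [-0.1 -0.8]
panL- [ 0.4659 -0.2552  0.0142] err [-1.6  0.2] [-0.2 -1. ]
panL+ [ 0.4944 -0.2021  0.012 ] err [-0.1  0. ] [-0.  -0.1]
b-- [ 0.5021 -0.0574  0.0576] err [-1.   0.2] [-0.1 -0.8]
b+- [ 0.63   -0.0275  0.0571] err [-0.9  0.2] [-0.  -0.8]
b-+ [0.4773 0.0531 0.0575] err [-0.1  0. ] [-0.  -0.1]
b++ [0.6015 0.0841 0.0571] err [-0.5  0.1] [-0.  -0.5]
g+ [0.6091 0.0525 0.1031] err [ 0. -0.] [0. 0.]
g- [0.6202 0.0035 0.1068] err [-0.4  0.1] [-0.  -0.4]
```

View pics/side_basin.png

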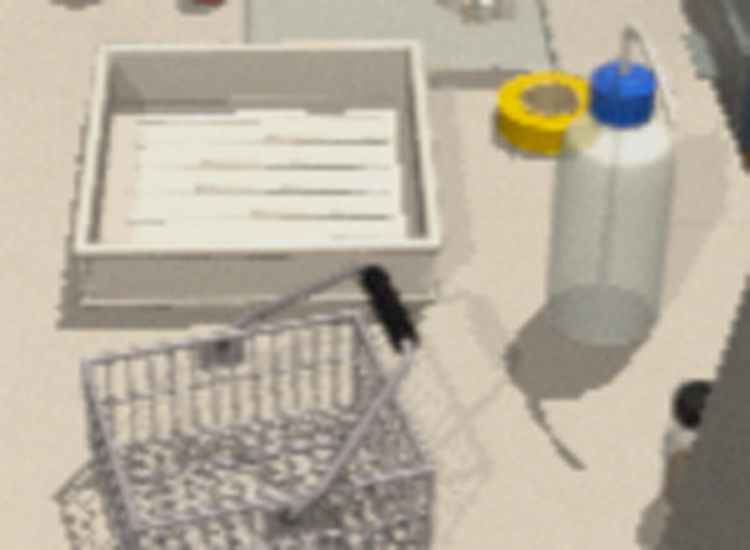

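View pics/top_basin.png

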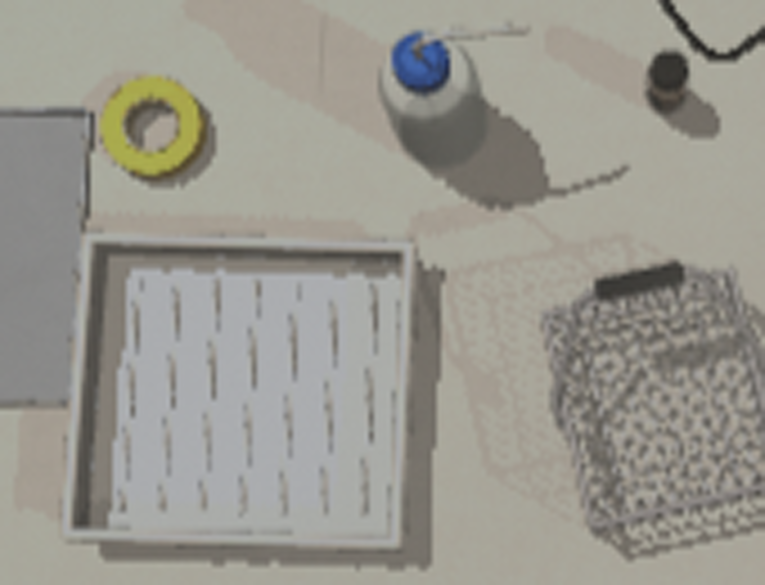

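Basket and pan corners agree with the given sizes: the rim spans 131 x 114 mm and the pan 159 x 58 mm. Heights read about 5 mm low. Next I'll measure the basin and the bystanders.

```bash
cat > m2.py <<'E'
from h import *
C=cams()
S=[(210.4,194.6),(283,194.2),(215.6,154),(279,153.4),(320.5,161.5),(334,225)]
T=[(239.3,261.8),(241.8,193.8),(164.7,260),(169.6,192.4),(243.5,153),(298.7,155.5)]
X=tri(C,S,T)
for n,s,t,x in zip("B-- B+- B-+ B++ bottlecap vialcap".split(),S,T,X):
    print(n,x.round(4),"err",(proj(C["side"],x)-s).round(1),(proj(C["top"],x)-t).round(1))
print("basin",X[:4].mean(0))
print("bottle base",atz(C["side"],(316,207.5),0),"spout tip", atz(C["top"],(267,146),.17), atz(C["side"],(320.5,151),.2))
print("tape",atz(C["top"],(183.8,168),.018))
print(bot.tcp_to_tips)
print(R.from_quat(get_obs()["orientation"]).as_matrix().round(3))
E
python3 m2.py
```

```text
B-- [0.4621 0.1679 0.0388] err [-0.9  0.2] [-0.1 -0.9]
B+- [0.649  0.1682 0.0353] err [-0.4  0.1] [-0.  -0.4]
B-+ [0.4638 0.3702 0.0374] err [-1.   0.2] [-0.1 -1.1]
B++ [0.65   0.3689 0.0371] err [-0.8  0.2] [-0.  -0.8]
bottlecap [0.7358 0.1563 0.1395] err [-0.7  0.2] [ 0.  -0.6]
vialcap [0.7544 0.012  0.0602] err [-0.1  0. ] [ 0.  -0.1]
basin [0.55619779 0.26879763 0.037146  ]
bottle base [0.73665659 0.15482092 0.        ] spout tip [0.74426869 0.09455821 0.17      ] [0.72519078 0.10407731 0.2       ]
tape [0.72327263 0.33827612 0.018     ]
0.017
[[ 0.916 -0.     0.401]
 [-0.401 -0.     0.916]
 [ 0.    -1.    -0.001]]
```

```bash
cat >> h.py <<'E'
bc=np.array([0.5527,0.0131]);byaw=np.radians(13.6)
pan0=np.array([0.5535,-0.266]);pyaw=np.radians(-26.8)
GX,GZ=0.012,0.024
def tool(Rp,p,sgn=1):
    """tool pose for pan pose Rp (Rotation), origin p"""
    M=np.array([[1,0,0],[0,0,1],[0,-1,0]],float).T  # columns x=?, fixed below
    xt=np.array([sgn,0,0]);yt=np.array([0,0,-1.]);zt=np.array([0,sgn,0.])
    M=np.stack([xt,yt,zt],1)
    return p+Rp.apply([GX,0,GZ]),(Rp*R.from_matrix(M)).as_quat()
def panpour(th,lipz,lx=-0.014,ly=-0.025):
    Rp=R.from_euler('ZY',[byaw-np.pi/2,-th])
    l=bc+R.from_euler('z',byaw).as_matrix()[:2,:2]@[lx,ly]
    return Rp,np.array([*l,lipz])-Rp.apply([-0.084,0,0.006])
def panflat(dz): return R.from_euler('z',pyaw),np.array([*pan0,dz])
def gripq(sgn,yaw=None):
    yaw=byaw if yaw is None else yaw
    # jaws (z) along basket x
    zt=sgn*np.array([np.cos(yaw),np.sin(yaw),0]);yt=np.array([0,0,-1.]);xt=np.cross(yt,zt)
    return R.from_matrix(np.stack([xt,yt,zt],1)).as_quat()
E
python3 - <<'E'
from h import *
for s in(1,-1):
    print("sgn",s)
    for n,a in dict(hover=panflat(.13),grasp=panflat(0),p0=panpour(0,.12),p20=panpour(.35,.1),p40=panpour(.75,.085),p50=panpour(.87,.085)).items():
        p,q=tool(*a,s);j=kinematics.solve_ik(p,q);print(n,p.round(3),None if j is None else np.round(j,2))
for s in(1,-1):
    for p in((.615,.028,.2),(.615,.028,.105),(.553,.013,.137),(.556,.269,.28)):
        j=kinematics.solve_ik(p,gripq(s));print("grip",s,None if j is None else np.round(j,2))
E
```

```text
sgn 1
hover [ 0.564 -0.271  0.154] [-0.45  0.45  1.71 -0.    0.98 -1.55]
grasp [ 0.564 -0.271  0.024] [-0.45  0.63  1.77 -0.    0.74 -1.55]
p0 [ 0.568 -0.108  0.138] [-0.19  0.41  1.83 -0.    0.9  -0.43]
p20 [ 0.565 -0.096  0.15 ] [ 0.02  0.37  1.92 -0.47  0.83  0.1 ]
p40 [ 0.559 -0.071  0.164] [ 0.28  0.44  1.97 -0.93  1.02  0.67]
p50 [ 0.556 -0.061  0.17 ] [ 0.35  0.48  1.98 -1.01  1.11  0.79]
sgn -1
hover [ 0.564 -0.271  0.154] [-0.45  0.45  1.71 -0.    0.98  1.59]
grasp [ 0.564 -0.271  0.024] [-0.45  0.63  1.77 -0.    0.74  1.59]
p0 [ 0.568 -0.108  0.138] [-0.19  0.41  1.83 -0.    0.9   2.71]
p20 [ 0.565 -0.096  0.15 ] None
p40 [ 0.559 -0.071  0.164] [ 0.28  0.44  1.97 -0.93  1.02 -2.47]
p50 [ 0.556 -0.061  0.17 ] [ 0.35  0.48  1.98 -1.01  1.11 -2.35]
grip 1 [ 0.04  0.39  1.7  -0.    1.06 -0.19]
grip 1 [ 0.04  0.5   1.76 -0.    0.88 -0.19]
grip 1 [ 0.02  0.38  1.88 -0.    0.88 -0.22]
grip 1 [ 0.45  0.31  1.62 -0.    1.21  0.21]
grip -1 [ 0.04  0.39  1.7  -0.    1.06  2.95]
grip -1 [ 0.04  0.5   1.76 -0.    0.88  2.95]
grip -1 [ 0.02  0.38  1.88 -0.    0.88  2.93]
grip -1 [ 0.45  0.31  1.62 -0.    1.21 -2.93]
```

```bash
python3 - <<'E'
from h import *
p,q=tool(*panflat(.2));bot.reach(p,q)
p,q=tool(*panflat(.05));bot.servo_line(p,q,velocity=.2)
print(get_obs()["time_s"],get_obs()["position"],p)
C=cams()
a=C["side"]["frame"][260:410,150:330,::-1];b=C["top"]["frame"][140:290,330:470,::-1]
cv2.imwrite("pics/a1.png",cv2.resize(a,None,fx=4,fy=4));cv2.imwrite("pics/b1.png",cv2.resize(b,None,fx=4,fy=4))
E
```

```text
4.35 [ 0.5650069  -0.27168598  0.07497403] [ 0.56421103 -0.27141053  0.074     ]
```

View pics/a1.png

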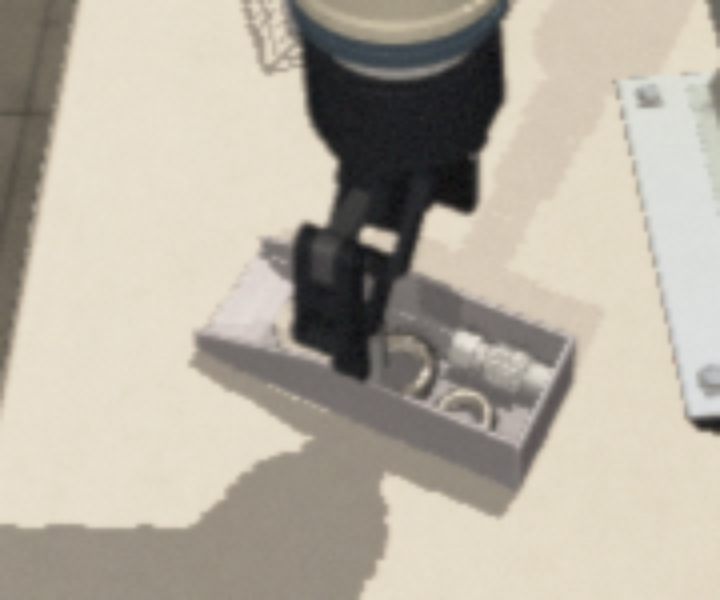

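View pics/b1.png

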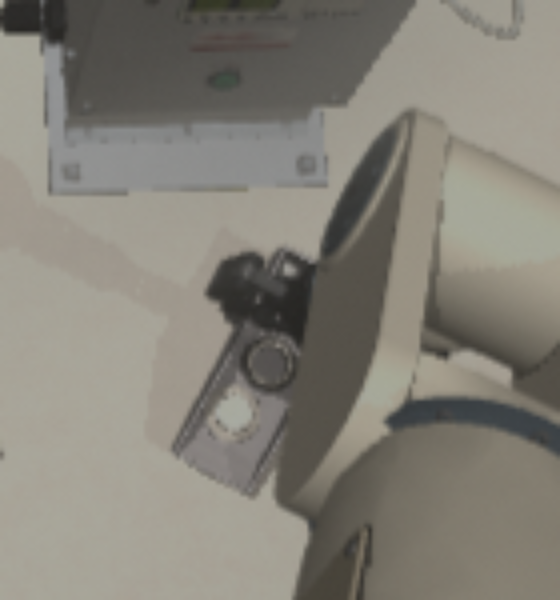

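Side view: the near finger, with its tip at crop (350,370), stands above the pan's near wall at mid-length, and the jaws lie square across the pan. I'll descend and grip.

```bash
python3 - <<'E'
from h import *
p,q=tool(*panflat(0));bot.servo_line(p,q,velocity=.08)
o=get_obs();print(o["time_s"],o["position"],o["wrist_force"])
hand.move_gripper(0.05,50)
o=get_obs();print(o["time_s"],o["gripper_width"],o["wrist_force"])
p,q=tool(*panflat(.06));bot.servo_line(p,q,velocity=.1)
o=get_obs();print(o["time_s"],o["gripper_width"],o["wrist_force"],o["ft_torque"])
C=cams()
a=C["side"]["frame"][240:390,150:330,::-1];cv2.imwrite("pics/a2.png",cv2.resize(a,None,fx=4,fy=4))
E
```

```text
5.225 [ 0.56431151 -0.27145715  0.0239408 ] [0.63225152 0.62338144 0.84997306]
5.5917 0.05907068691037342 [-0.31221213  0.29773035  6.30880828]
6.3417 0.05892249169913039 [ 0.12256234  0.4930841  -3.52397228] [-0.03083899 -0.02683898  0.03068471]
```

View pics/a2.png

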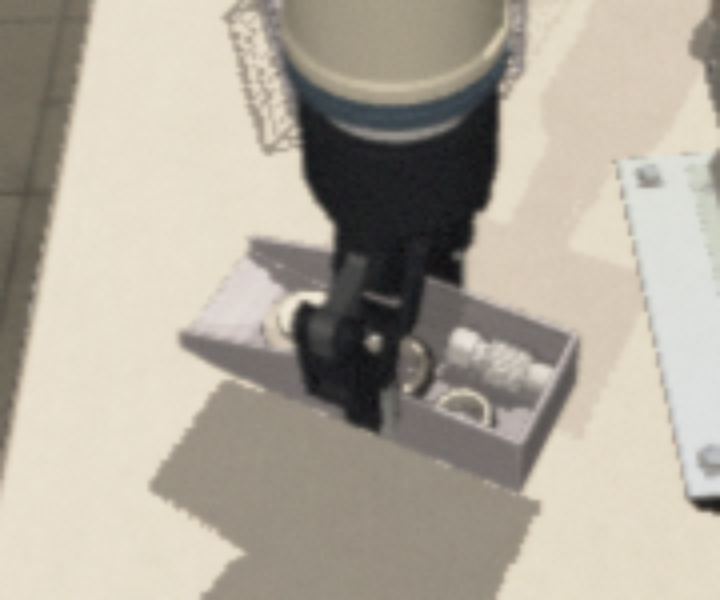

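The pan is held level with its parts inside, and the wrist reads 3.5 N. Now I'll move it to the basket and stop for a check at a small tilt.

```bash
python3 - <<'E'
from h import *
p,q=tool(*panflat(.13));bot.servo_line(p,q,velocity=.15)
p,q=tool(*panpour(0,.125));bot.servo_line(p,q,velocity=.12)
p,q=tool(*panpour(0.12,.11));bot.servo_line(p,q,velocity=.05)
o=get_obs();print(o["time_s"],o["position"],p,o["gripper_width"])
C=cams()
a=C["side"]["frame"][150:300,170:350,::-1];cv2.imwrite("pics/a3.png",cv2.resize(a,None,fx=4,fy=4))
b=C["top"]["frame"][130:280,240:400,::-1];cv2.imwrite("pics/b3.png",cv2.resize(b,None,fx=4,fy=4))
E
```

```text
8.8583 [ 0.56629988 -0.10415991  0.13912461] [ 0.56687572 -0.10503386  0.13936293] 0.05910359816726826
```

View pics/a3.png

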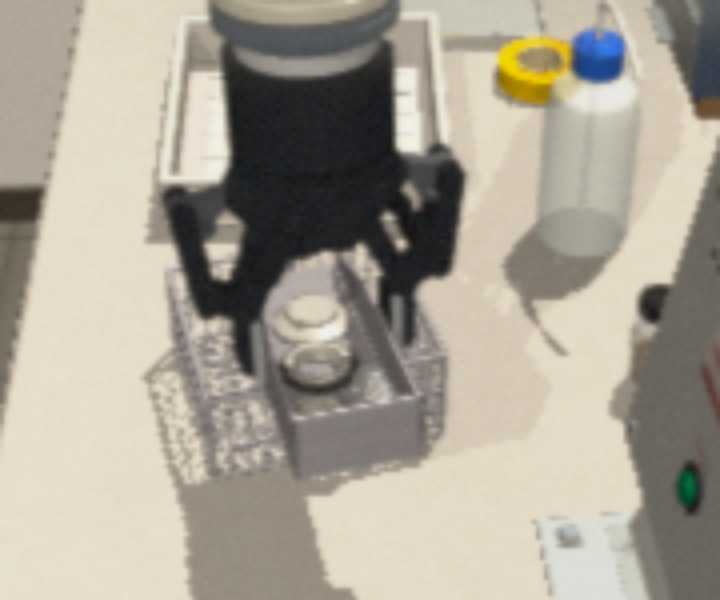

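View pics/b3.png

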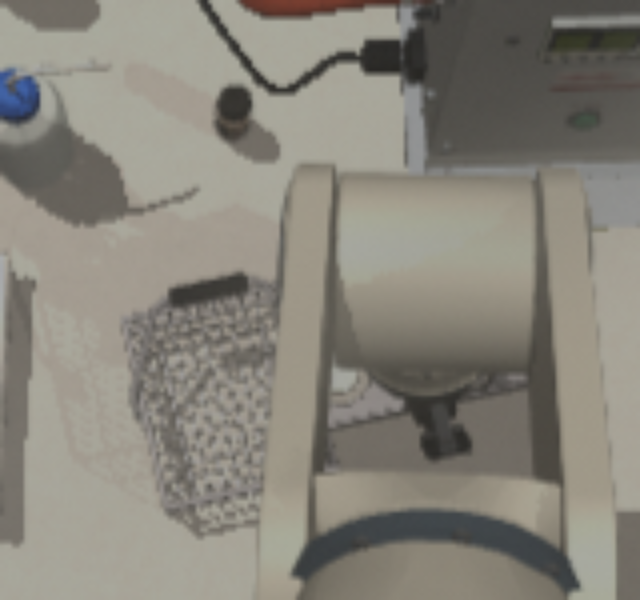

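Side view: the pan hangs over the basket with its lip inside. The flange and a ring have slid towards the lip at crop (315,340). The wash bottle is clear. Now I'll tip it.

```bash
python3 - <<'E'
from h import *
for th,z in((.3,.1),(.45,.09),(.6,.086),(.72,.085),(.79,.085)):
    p,q=tool(*panpour(th,z));bot.servo_line(p,q,velocity=.09)
bot.dwell(.6)
o=get_obs();print(o["time_s"],o["position"],p,o["gripper_width"],o["wrist_force"])
C=cams()
a=C["side"]["frame"][130:280,170:350,::-1];cv2.imwrite("pics/a4.png",cv2.resize(a,None,fx=4,fy=4))
b=C["top"]["frame"][130:280,240:400,::-1];cv2.imwrite("pics/b4.png",cv2.resize(b,None,fx=4,fy=4))
E
```

```text
11.15 [ 0.5578551  -0.06770998  0.16583819] [ 0.55785284 -0.06773775  0.16586313] 0.05901315000393712 [ 0.12691455 -0.02951672 -1.37400766]
```

View pics/a4.png

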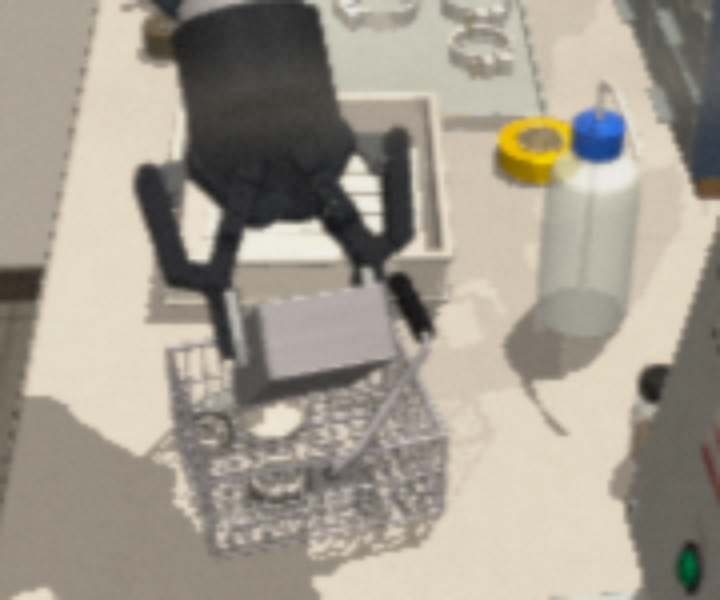

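View pics/b4.png

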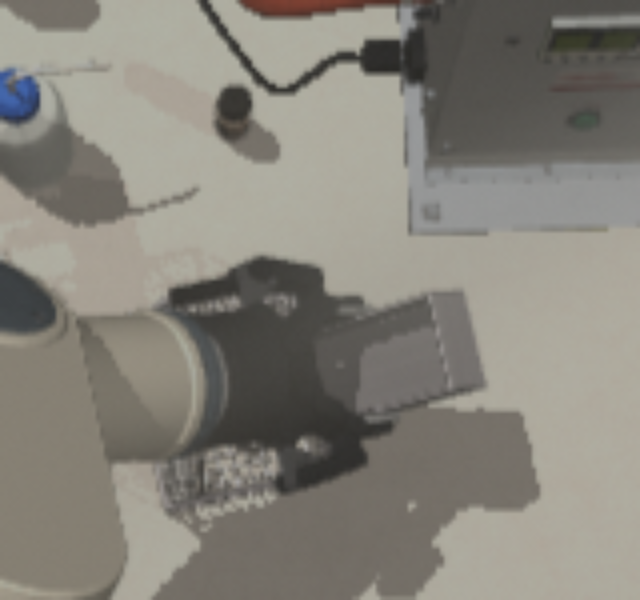

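Side view: the flange at crop (275,420) and the rings at (213,430) and (275,485) are in the basket, and the pan looks empty from above. Wrist force has dropped to 1.4 N. I'll untip while raising and look again.

```bash
python3 - <<'E'
from h import *
for th,z in((.6,.105),(.3,.13),(0,.15)):
    p,q=tool(*panpour(th,z));bot.servo_line(p,q,velocity=.15)
p,q=tool(*panflat(.1));bot.servo_line(p,q,velocity=.2)
o=get_obs();print(o["time_s"],o["gripper_width"],o["wrist_force"])
C=cams()
a=C["side"]["frame"][190:390,150:350,::-1];cv2.imwrite("pics/a5.png",cv2.resize(a,None,fx=3,fy=3))
b=C["top"]["frame"][180:290,240:440,::-1];cv2.imwrite("pics/b5.png",cv2.resize(b,None,fx=4,fy=4))
E
```

```text
13.725 0.059041124647892226 [ 0.21081025  0.63929924 -1.90185902]
```

View pics/a5.png

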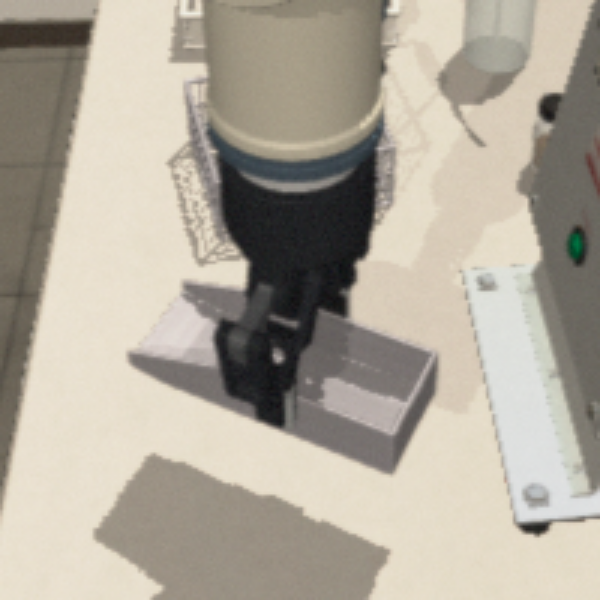

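View pics/b5.png

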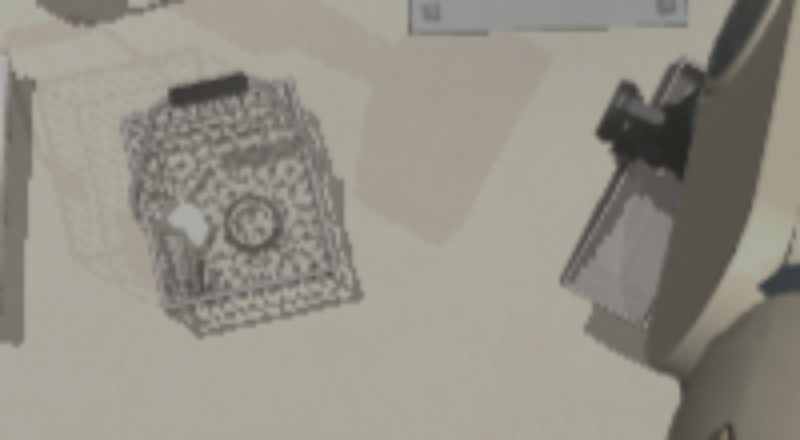

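Top view: flange at crop (188,225), coupling near (182,262) and ring at (253,222) are in the basket. The pan shows empty and weighs about 0.17 kg. I'll set it down with force feedback.

```bash
python3 - <<'E'
from h import *
p,q=tool(*panflat(.012));bot.servo_line(p,q,velocity=.12)
f0=get_obs()["wrist_force"][2]
for z in np.arange(.009,-.0015,-.0015):
    p,q=tool(*panflat(z));bot.servo_line(p,q,velocity=.03)
    f=get_obs()["wrist_force"][2];print(round(z,4),round(f,2))
    if f>f0+1.3: break
hand.move_gripper(.085);bot.dwell(.1)
p,q=tool(*panflat(.14));bot.servo_line(p,q,velocity=.15)
q2=gripq(1);bot.reach([.53,-.12,.30],q2)
o=get_obs();print(o["time_s"],o["gripper_width"],o["wrist_force"])
C=cams()
cv2.imwrite("pics/a6.png",cv2.resize(C["side"]["frame"][190:390,150:350,::-1],None,fx=3,fy=3))
cv2.imwrite("pics/b6.png",cv2.resize(C["top"]["frame"][180:290,240:440,::-1],None,fx=4,fy=4))
E
```

```text
0.009 -1.43
0.0075 -1.56
0.006 -1.32
0.0045 -1.37
0.003 -0.72
0.0015 -2.62
0.0 7.54
19.0417 0.0850415204493499 [-0.04535263  0.5833451   1.23726084]
```

View pics/a6.png

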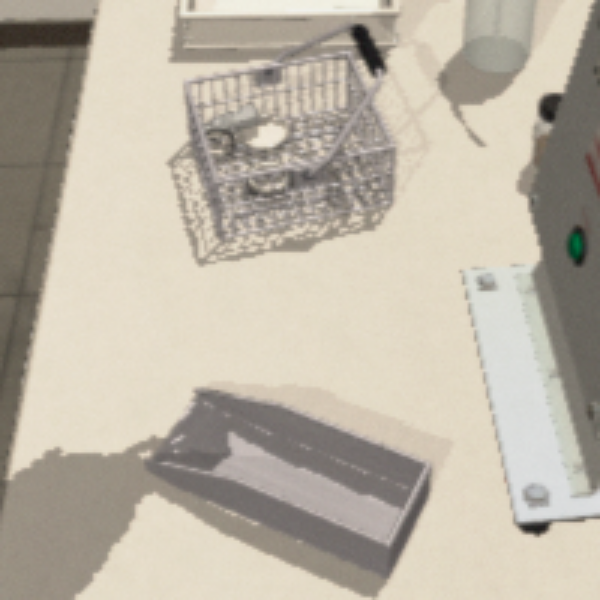

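View pics/b6.png

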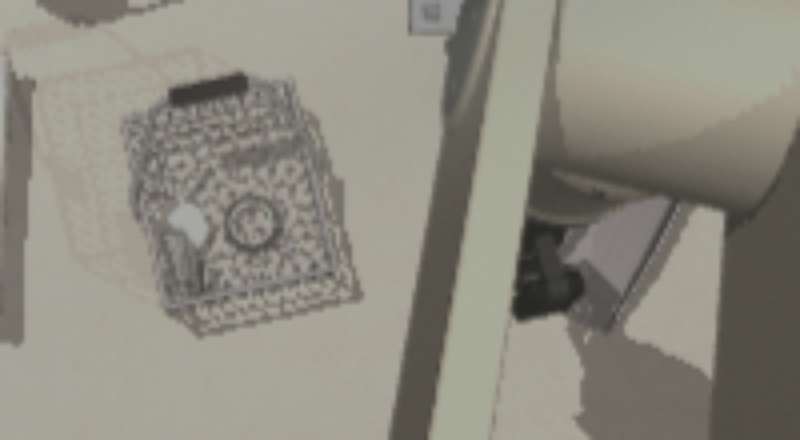

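Side view: all four fittings lie in the basket (small ring at crop (218,140), coupling (238,120), flange (265,135), large ring (270,180)). The empty pan stands upright on the bench. The handle's grip is still at crop (368,48). I'll go for the grip.

```bash
python3 - <<'E'
from h import *
q=gripq(1)
hand.move_gripper(.06)
bot.reach([.6147,.028,.22],q)
bot.servo_line([.6147,.028,.150],q,velocity=.15)
o=get_obs();print(o["time_s"],o["position"],o["gripper_width"])
C=cams()
cv2.imwrite("pics/a7.png",cv2.resize(C["side"]["frame"][120:270,190:350,::-1],None,fx=4,fy=4))
cv2.imwrite("pics/b7.png",cv2.resize(C["top"]["frame"][130:280,220:380,::-1],None,fx=4,fy=4))
E
```

```text
20.9083 [0.61515932 0.02724784 0.15099206] 0.06000837619861604
```

View pics/a7.png

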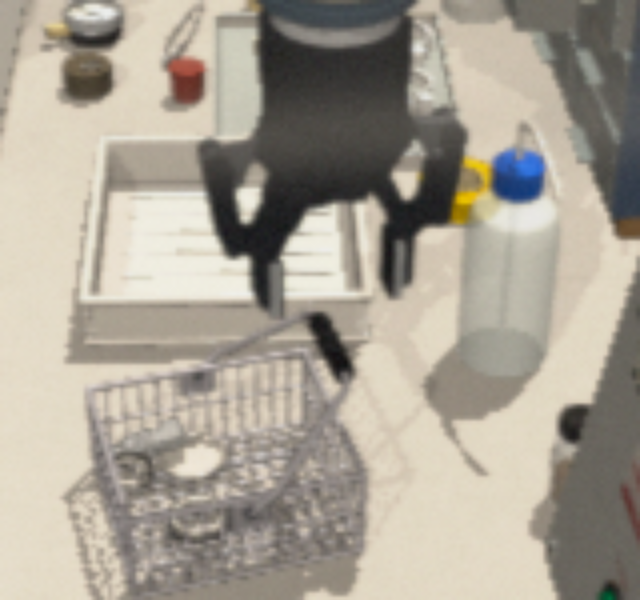

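View pics/b7.png

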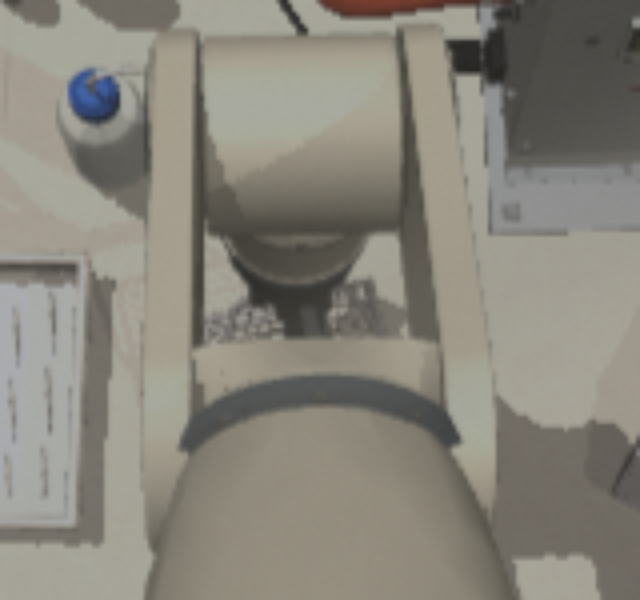

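The jaw tips at crop (270,310) and (397,290) straddle the line above the grip at (332,345). I'll descend and close on it.

```bash
python3 - <<'E'
from h import *
q=gripq(1)
bot.servo_line([.6147,.028,.104],q,velocity=.1)
hand.move_gripper(0.0,40)
o=get_obs();print(o["time_s"],o["position"],o["gripper_width"],o["wrist_force"])
C=cams()
cv2.imwrite("pics/a8.png",cv2.resize(C["side"]["frame"][120:270,190:350,::-1],None,fx=4,fy=4))
E
```

```text
22.1167 [0.61503202 0.02803417 0.10434283] 0.01143443301753116 [0.43482483 0.29437443 0.77865243]
```

View pics/a8.png

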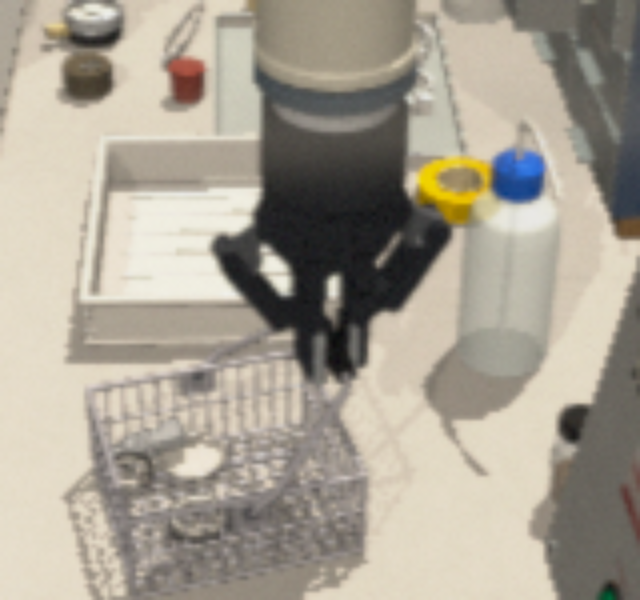

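```bash
python3 - <<'E'
from h import *
q=gripq(1)
xb=np.array([np.cos(byaw),np.sin(byaw)])
for f in np.linspace(.895,.03,10)[1:]:
    p=[*(bc+.082*np.sin(f)*xb),.054+.082*np.cos(f)-.0013]
    bot.servo_line(p,q,velocity=.06)
    o=get_obs();print(round(f,2),o["wrist_force"].round(1),round(o["gripper_width"],4))
print(o["time_s"],o["position"])
C=cams()
cv2.imwrite("pics/a9.png",cv2.resize(C["side"]["frame"][120:270,190:350,::-1],None,fx=4,fy=4))
E
```

```text
0.8 [ 1.2 -0.8  2.4] 0.0115
0.7 [ 1.4 -3.3  1.7] 0.0117
0.61 [ 2.1 -3.3  1.6] 0.0116
0.51 [ 1.4 -3.3  1.1] 0.0114
0.41 [ 0.8 -3.5  2.7] 0.0115
0.32 [ 0.9 -4.1  2.5] 0.0114
0.22 [-0.1 -3.6  1.4] 0.0116
0.13 [ 0.8 -4.3  3.1] 0.0115
0.03 [ 0.4 -4.3  1.9] 0.0119
24.7583 [0.5543676  0.0135449  0.13459228]
```

View pics/a9.png

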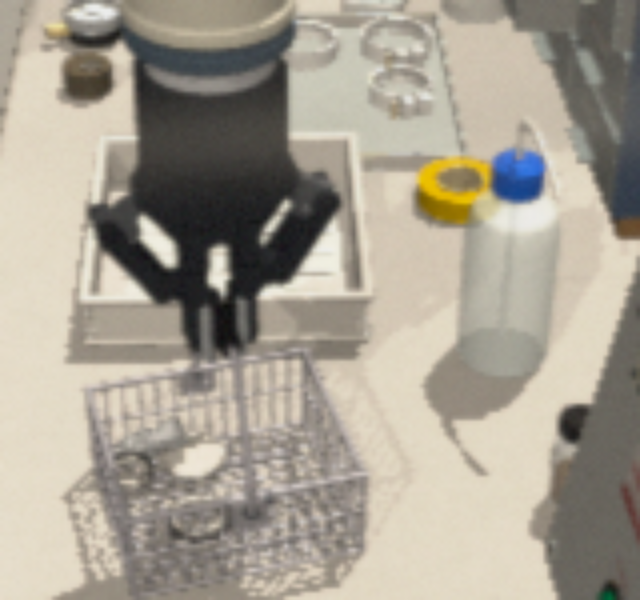

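The handle stands upright over the basket's middle and the basket is unmoved. I'll lift with a firmer grip.

```bash
python3 - <<'E'
from h import *
q=gripq(1)
hand.move_gripper(0.0,80)
x,y,z=get_obs()["position"]
bot.servo_line([x,y,z+.03],q,velocity=.05)
o=get_obs();print(o["time_s"],o["wrist_force"].round(2),o["gripper_width"])
bot.servo_line([x,y,.268],q,velocity=.08)
o=get_obs();print(o["time_s"],o["wrist_force"].round(2),o["ft_torque"].round(3),o["gripper_width"])
C=cams()
cv2.imwrite("pics/a10.png",cv2.resize(C["side"]["frame"][90:270,190:370,::-1],None,fx=3.3,fy=3.3))
E
```

```text
25.825 [-0.12  0.18 -7.71] 0.010616592463325315
27.2667 [-0.13 -1.39 -7.29] [-0.053 -0.004  0.023] 0.010478349530696526
```

View pics/a10.png

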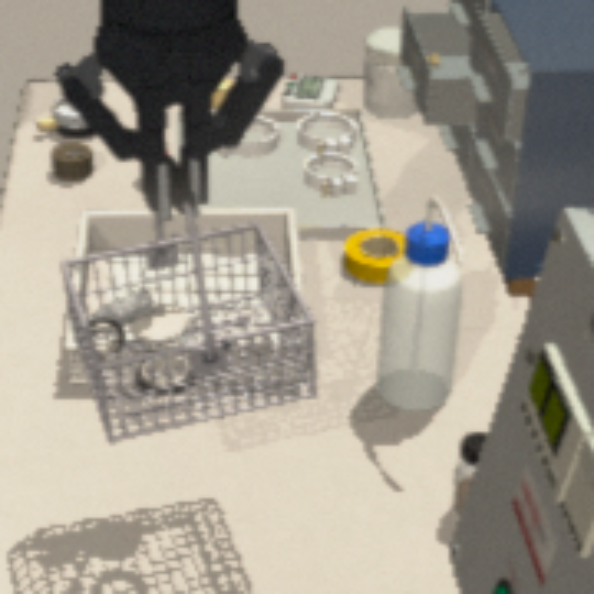

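The basket hangs from the grip with all four fittings inside, nearly level. I'll carry it to the basin.

```bash
python3 - <<'E'
from h import *
q=gripq(1)
bot.servo_line([.556,.269,.268],q,velocity=.1)
bot.dwell(1.0)
o=get_obs();print(o["time_s"],o["position"],o["wrist_force"].round(2),o["ft_torque"].round(3),o["gripper_width"])
C=cams()
cv2.imwrite("pics/a11.png",cv2.resize(C["side"]["frame"][60:240,180:360,::-1],None,fx=3.3,fy=3.3))
cv2.imwrite("pics/b11.png",cv2.resize(C["top"]["frame"][130:280,130:330,::-1],None,fx=4,fy=4))
cv2.imwrite("pics/f11.png",C["side"]["frame"][:,:,::-1])
E
```

```text
31.0667 [0.55598981 0.26899914 0.26799398] [ 0.17 -0.1  -7.85] [0.002 0.023 0.008] 0.010565056556455628
```

View pics/a11.png

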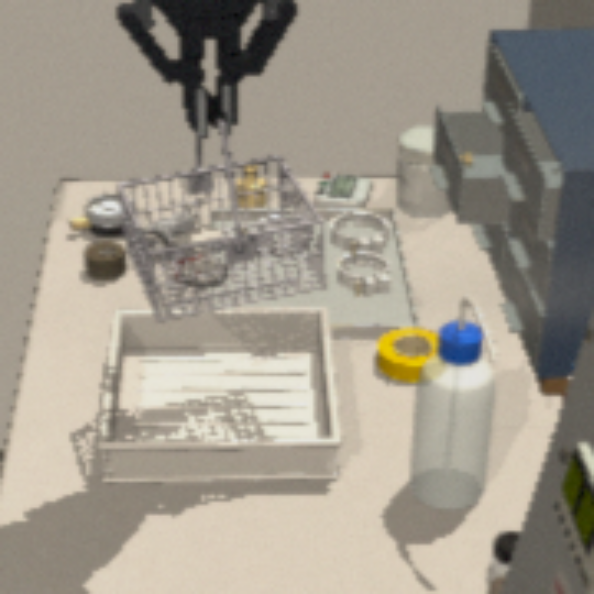

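View pics/b11.png

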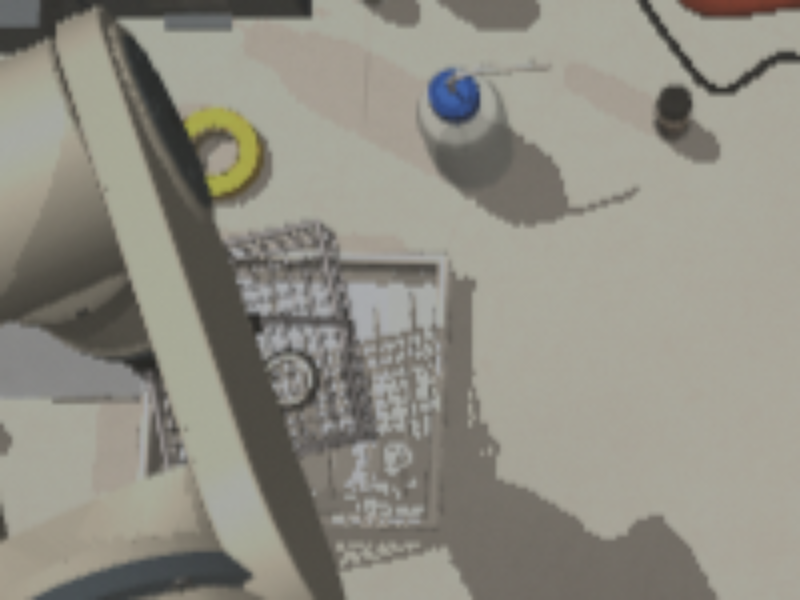

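View pics/f11.png

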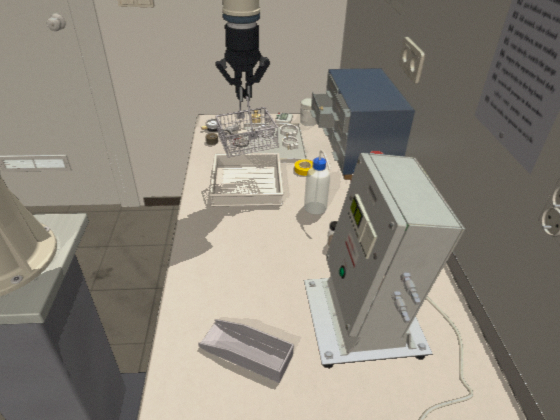

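Side view: the basket hangs above the basin, and the bottle, vial, tape and pan are unmoved. I'll measure tilt and height from the visible rim corners.

```bash
python3 - <<'E'
from h import *
C=cams()
S=[(223,138.2),(277.6,125.2)];T=[(223.8,238.8),(212,186.3)]
X=tri(C,S,T);print(X.round(4))
for x,s,t in zip(X,S,T):print((proj(C["side"],x)-s).round(1),(proj(C["top"],x)-t).round(1))
d=X[1]-X[0];print("tilt deg",np.degrees(np.arctan2(d[2],np.hypot(*d[:2]))),"len",np.linalg.norm(d),"yaw",np.degrees(np.arctan2(d[1],d[0])))
m=X.mean(0)[:2]+.058*np.array([-np.sin(byaw),np.cos(byaw)]);print("centre",m)
cv2.imwrite("pics/a12.png",cv2.resize(C["side"]["frame"][80:170,200:300,::-1],None,fx=6,fy=6,interpolation=2))
cv2.imwrite("pics/b12.png",cv2.resize(C["top"]["frame"][170:260,160:260,::-1],None,fx=6,fy=6,interpolation=2))
E
```

```text
[[0.5056 0.1897 0.1886]
 [0.6334 0.2216 0.2039]]
[ 0.5 -0.1] [0.1 0.5]
[-1.1  0.3] [-0.  -1.2]
tilt deg 6.655905784045742 len 0.13254399500899222 yaw 14.025993602435102
centre [0.55585961 0.26199803]
```

View pics/a12.png

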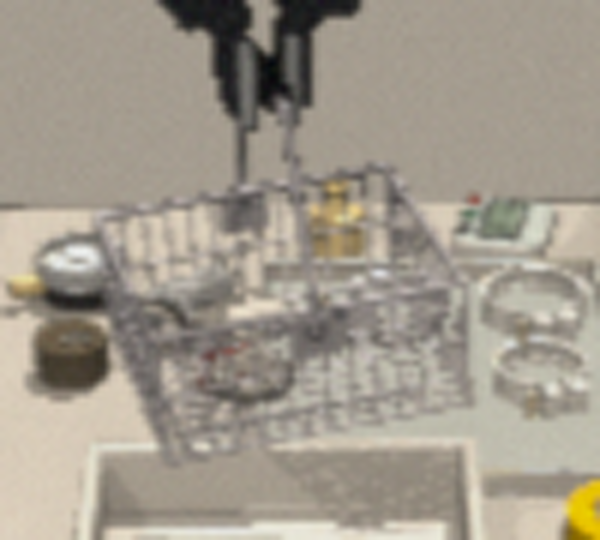

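View pics/b12.png

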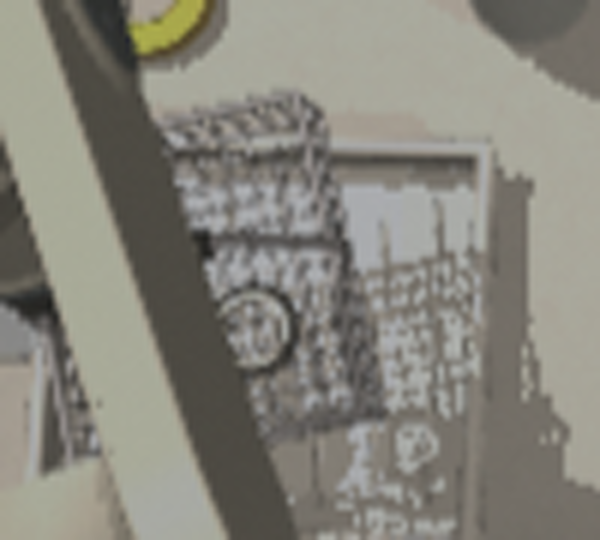

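Tilt reads about 6.7 degrees, which is close to the 8 degree limit. I'll fit a full pose using more corners.

```bash
cat > fit.py <<'E'
from h import *
from scipy.optimize import least_squares
def fit(C,S,T,H=.060):
    # corner keys (sx,sy,top)
    def X(k,v): return R.from_euler('ZYX',v[3:]).apply([k[0]*.0645,k[1]*.0575,H if k[2] else .002])+v[:3]
    def f(v):
        r=[proj(C["side"],X(k,v))-u for k,u in S.items()]+[proj(C["top"],X(k,v))-u for k,u in T.items()]
        return np.concatenate(r)
    s=least_squares(f,[.556,.262,.13,byaw,0,0],loss="soft_l1")
    J=s.jac;cov=np.linalg.inv(J.T@J)*(2*s.cost/max(1,len(s.fun)-6))
    return s.x,f(s.x).reshape(-1,2),np.sqrt(np.diag(cov)),X
E
python3 - <<'E'
from fit import *
C=cams()
o=lambda c,p:(200+p[0]/6,80+p[1]/6)
S={k:np.array((200+u/6,80+v/6)) for k,(u,v) in {(-1,-1,1):(150,342),(1,-1,1):(463,282),(1,1,1):(385,168),(-1,1,1):(103,218),(-1,-1,0):(175,460),(1,-1,0):(470,402)}.items()}
T={k:np.array((160+u/6,170+v/6)) for k,(u,v) in {(1,-1,1):(305,95),(-1,-1,1):(383,412)}.items()}
x,r,sd,X=fit(C,S,T)
print(x[:3].round(4),np.degrees(x[3:]).round(2),"sd",np.degrees(sd[3:]).round(2));print(r.round(1).tolist())
for n,K,(ox,oy) in(("side",S,(200,80)),("top",T,(160,170))):
    im=cv2.resize(C[n]["frame"][oy:oy+90,ox:ox+100,::-1],None,fx=6,fy=6,interpolation=2).copy()
    for h in(0,1):
        pts=[((proj(C[n],X((a,b,h),x))-(ox,oy)+.0)*6).astype(int) for a,b in((-1,-1),(1,-1),(1,1),(-1,1))]
        cv2.polylines(im,[np.array(pts)],True,(0,0,255) if h else (255,0,0),1)
    cv2.imwrite(f"pics/fit_{n}.png",im)
E
```

```text
[0.5633 0.2642 0.1343] [13.6  -4.4  -0.88] sd [0.91 0.95 1.13]
[[0.2, -0.2], [-0.3, -0.4], [0.1, -0.4], [-0.9, 0.3], [-0.8, 1.0], [-0.1, 0.3], [0.7, -0.8], [-1.4, -1.1]]
```

View pics/fit_side.png

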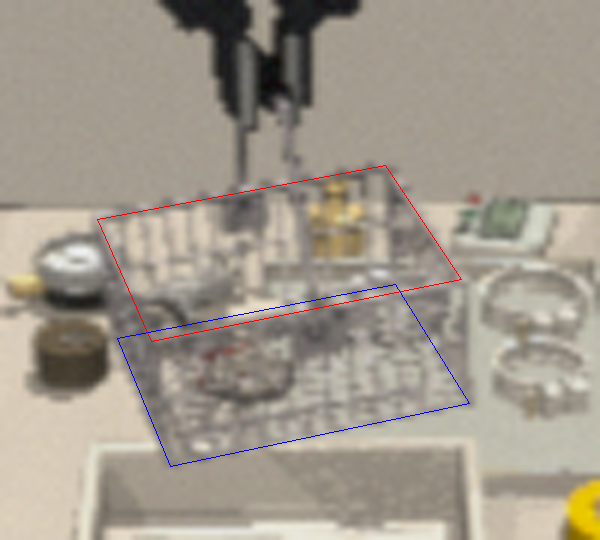

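View pics/fit_top.png

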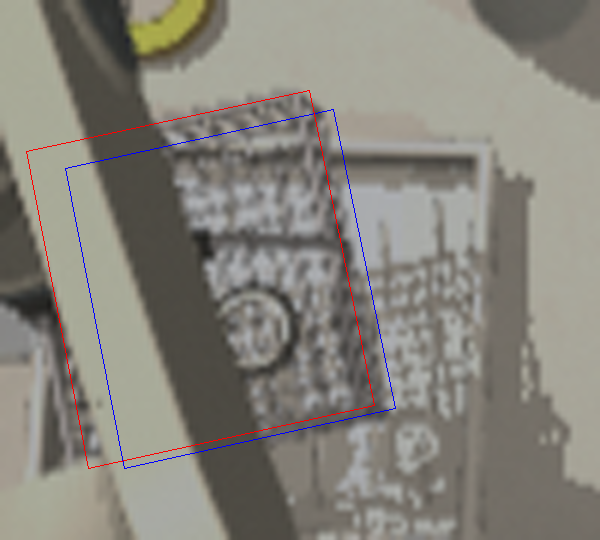

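The fit gives 4.4 ± 1 degrees of tilt, the centre about 9 mm from the basin's, and the underside 0.134 m up. That matches what the off-centre fittings should cause, so I'm handing in.

```bash
python3 - <<'E'
from h import *
o=get_obs();print(o["time_s"],o["position"],o["wrist_force"].round(2),o["gripper_width"],abs(o["joint_vel"]).max())
hand_in()
E
```

```text
31.3667 [0.55602454 0.26901663 0.26803009] [ 0.1  -0.01 -7.38] 0.01029941054233422 0.0010910403562429964
the job is handed in; nothing more can be done
```

The job is handed in at 31.4 s, with the basket held over the basin and all four fittings in it. I tipped the pan over the basket, set it back on the bench upright and empty, and swung the handle upright by its grip. I then lifted the basket and carried it over the basin.

**Basket position:** its centre is about 9 mm from the basin's. Its underside is about 134 mm above the bench, which puts the floor about 10 cm above the rim. It is at rest in the gripper, with a load of 7.4 to 7.9 N.

**Other objects:** the last pictures show the pan clear of the basket and basin, and the wash bottle, vial and tape roll where they started.

**Checks that disagreed:**
- **Tilt:** the first two-corner estimate was 6.7°. An eight-corner fit gave 4.4 ± 1°, which fits the fittings lying on one side of the basket. Both are under the 8° limit, but the basket hangs slightly down on its -x side.
- **Heights:** heights from the cameras read 4 to 5 mm below the given sizes.

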